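# Roll the tin into the flap box and shut the flap

## Robot

A 7-joint arm with a two-finger parallel gripper is mounted at the origin on the work surface. World frame = base frame: x ahead of the robot, y to its left, z up, the work surface at z = 0. Lengths are in m, angles in rad, forces in N, time in s.
With the tool pointing down it reaches from about 0.4 to 0.75 m from the base axis. Payload 19.5 kg.
Tool frame: the origin (TCP) lies at the very end of the fingers, on their centre line; the grasp point (between the pads) lies 19 mm behind it (pinch_z is the distance from the TCP to the grasp point, in m); z points along the fingers, y is the direction in which the jaws open and shut (so a half turn about z gives the same grasp; the last joint's range is limited). The gripper opens to 85 mm and grips with 20 to 120 N. Pads are 22 mm wide; open, the fingers measure 114 mm over their backs; the gripper's body (76 mm by 85 mm) begins 54 mm behind the grasp point. The pads swing forward as they close: fully open they stand 13 mm farther back than shut.
Start: joints at [-1.228, 0.707, -0.028, 1.485, 0.022, 0.951, -0.075], TCP at [0.216, 0.533, 0.231] pointing down, gripper open.
Joint ranges: [-2.71, 2.71], [-0.32, 2.16], [-1.57, 1.52], [0, 2.45], [-1.46, 4.6], [0, 2.02], [-2.83, 2.83]. Speed limits (rad/s): [1.89, 1.89, 2.57, 2.57, 3.01, 3.01, 3.01].

## Interface

Orientations are given as a rotation vector (axis times angle).
In Python, from cell import * gives the robot as it stands.
- The arm moves only by the tool play_rows, never from a script. Its argument "moves" is a list of rows, each a list of 3 entries, a list of its own where there are three numbers: the opening, from 0 (shut) to 1 (fully open), then the shift along the tool's x, y, z in mm, then the turn about the tool's z in degrees. In form: [[gripper, [dx, dy, dz], yaw], ...]. A call has 1 to 20 rows; each row shifts and turns the pose as measured when the row begins, along the tool's axes as they then stand; what a row does not reach is not made up. A row lasts 1/12 s, in which the tool goes at most 41.7 mm and 7.16 degrees, less where a joint would pass 70% of its speed; a pose out of reach is approached as far as the arm can. A call is refused whole if a number of a shift passes 41.7 or a number of a turn 7.16, either way. A call with a gripper value outside its range is refused whole. The fingers move at their own pace and stop on an object; "force" is the grip in N (left out, the last holds). Time passes only in rows, so rows that do not move let the fingers close. It gives the time, the measured TCP pose, the force and the opening at its end, in the units of the state.
- read_state(): the state, without advancing time (a new reading comes with each control period).
- grab_frame(name): name is "scene" or "top" or "wrist"; returns a dict with "pixels" (384x512x3 uint8, blue, green, red), "fx", "fy", "cx", "cy" (pixels), "R" (3x3) and "t" (3): a world point X has camera coordinates R X + t; the wrist camera has in their place "tool_from_camera" (4x4, takes a point from camera to tool coordinates, whose origin is the TCP and whose axes are the flange's). Camera axes: x right, y down, z forward; pixel columns grow to the right and rows downward; lengths in m; the calibration is good to about 2 mm. A picture is of the moment at which its call begins: read the wrist's pose just before it. There is no depth.
- hand_in(): hands the job in, once; it reports no verdict.
Trained networks look in a picture, given as the dict that the camera call returned (one of the last four; its "shot" number tells which), for a name from the list of things; names that differ only in an ending like _2 or _b are one class to them, and where a whole thing is asked for, a point or a joint stands for the part that bears it (a point fixed in the world has none). Each returns a list of dicts, best first, with "p" (0 to 1); they miss things now and then, are a little off and sometimes report something else, mostly with a low value. They report only what shows in the picture. A call takes as long as a camera call. They do not tell look-alikes from the thing itself.
- masks_of(picture, query): "region" (384x512 bool, what is visible of it) and "rect" ([centre column, centre row, width, height] in pixels, round what is visible of it).
The state is a dict: "time": time; "q": joint angles; "joint_velocities": joint speeds; "joint_torque": joint torques, N m; "ee_pos": TCP position; "ee_rot": TCP orientation; "contact_force": force on the tool from outside, world axes, zero at the start; "moment": the same for the moment, N m; "opening": finger opening in m.
Only numpy, scipy, OpenCV 4.12 (cv2) and the standard library are available. Lean on these libraries where they do the work, as an engineer would, in place of code of your own. Each camera call takes 0.05 s, during which the arm holds its last target.

## Task

Put the round tin away in the blue flap box without grasping it: with a fingertip on its top, roll it along the wooden board until it lies wholly inside the box and stops there, short of the cartridge standing at the back, which it must not touch. Then push the open flap down until it is fully shut. Never lift the tin or push it low down from the side, leave every other object where it is, and finish with the hand clear.

Things in the scene. Friction and masses are not known exactly. Their poses are not given: they have to be found in the camera images.
- tin: Plain steel tin, cylinder 66 mm across, 90 mm long, 150 to 310 g, lying on its side on the board before the box. Origin at its centre (51 mm above the table; its top at 84 mm); own x = the cylinder axis, nearly along the dock's x. It rolls along dock y and stays where left; from 50 mm/s it stops in about 5 mm. A fingertip on its top that does not slip travels twice as far as the tin.
- dock: Fixed wooden board 170 (x) by 390 (y) by 18 mm, lying on the table, with a blue box on its +y end. Origin on the table, mid-width; the board runs from y = -210 to +180 mm. Its top (z = 18 mm) is also the box's floor, without sill. Box: two 5 mm side walls, outer faces at x = +-73 mm, y = 50 to 170 mm; 4 mm back wall, y = 166 to 170 mm; all up to z = 92 mm.
- bay_front (a point): Middle of the box's open front, on the board: dock x = 0, y = 50, z = 18 mm. No front wall; the tin rolls in along dock +y. About 99 mm is free from here to the standing cartridge: the tin is wholly inside when its centre is 33 mm (flush) to 66 mm (touching the cartridge) beyond this point; about 48 mm is best.
- flap (a joint): Hinge of the box's lid flap, rad: 0 = shut, flat on the box walls; grows as it opens up and back. It starts wide open at 1.95 to 2.2, leaning back beyond upright (pi/2); stops at 0 and 2.3. Stiff hinge: the flap stays where it is left; about 1 to 2.5 N at its free edge moves it.
- flap_hinge (a point): Point on the flap's hinge line at mid-width: dock x = 0, y = 168, z = 93 mm. The hinge line runs along dock x.
- flap_edge (a point): Middle of the flap's free edge, on its outer face. The flap is a plate 146 mm wide (dock x), 122 mm from hinge line to free edge, 4 mm thick, outer face 4 mm off the hinge line, with a 12 mm lip inside along the free edge. Shut: edge towards dock -y, outer face up at z = 97 mm. Open: outer face looks away from the box (dock +y) and down.
- cartridge: Grey game cartridge 60 x 14 x 52 mm (width x thickness x height), standing loose on its edge inside the box near the back wall, its front face about 149 mm along dock y, its top at z = 70 mm. Origin at the centre of its underside. It must not be touched by the tin or moved.
- cart_flat: Another such cartridge lying flat (60 x 52 mm, 14 mm high) at the -y end of the board. Leave alone. Origin at the centre of its underside.
- cart_table: A third cartridge lying flat on the table beyond the board. Leave alone.
- controller: Game controller, about 150 x 100 x 40 mm, lying on the table beyond the board. Leave alone.
- pot: White ceramic succulent pot, 70 mm across the rim, 60 mm high, about 90 mm with the plant, standing on the table beyond the board. Leave alone.
- hook: White plastic pegboard hook, about 90 mm long and 12 mm high, lying on the table at the right (-y). Leave alone.
- mug: White mug, 80 mm across, 90 mm high, standing on the table at the far right. Leave alone.
There are look-alikes about, which are no part of the job. Leave any pink or turquoise look-alike of the tin alone.

How it is judged:
By the outcome, as a careful person would: the job done as asked, in the order asked, and still so for the second after the job is handed in, with the robot touching nothing.
It also fails if it takes over 64 s, if anything falls off the work surface, if the arm or the gripper's body presses on something with over 40 N, if the wrist force passes 120 N, or if a joint passes its speed limit or range.

## Working session

There is one attempt and no reset: what is moved stays moved. The work goes in short steps, Python scripts to look and compute and a tool call to move; the robot and the scene stay as the last step left them, time stands still between calls to the robot, and variables do not carry over. Pictures are saved under pics/ and viewed, and the job is handed in when it is done.

Besides the shell and the picture viewer there is one more tool, called after "Emit:" as name([rows], argument=value, ...), one row to a line, values as JSON. play_rows: Moves the arm, as the interface text tells. Its arguments: {"type":"object","properties":{"moves":{"type":"array"},"force":{"type":"number"}},"required":["moves"]}

```bash
mkdir -p pics; ls
python3 - <<'E'
from cell import *
import cv2
s=read_state();print({k:(v if not hasattr(v,'round') else v) for k,v in s.items()})
for n in ("scene","top","wrist"):
    p=grab_frame(n);cv2.imwrite(f"pics/{n}0.png",p["pixels"])
    print(n,p["fx"],p["cx"],p["cy"],p.get("R"),p.get("t"),p.get("tool_from_camera"))
    for q in ("tin","dock","flap","cartridge","cart_flat"):
        print(q,[(round(m["p"],2),[round(float(x),1) for x in m["rect"]]) for m in masks_of(p,q)][:4])
E
```

```text
pics
{'time': 0.0, 'q': array([-1.22770803,  0.70707448, -0.02762286,  1.48499182,  0.02197684,
        0.95087966, -0.07553609]), 'joint_velocities': array([-0.00017274, -0.0008834 , -0.00243789,  0.00060599, -0.00212326,
        0.00024935,  0.00069939]), 'joint_torque': array([ 6.46233875e-04, -8.83209372e+01,  1.23487025e+00, -2.36169094e+01,
        1.68912392e-02,  6.56330521e-03,  1.25023320e-05]), 'ee_pos': array([0.21573052, 0.53272203, 0.23084546]), 'ee_rot': array([-6.00735009e-01, -3.08342639e+00,  1.62482557e-03]), 'contact_force': array([-0.90592088,  0.58938809,  0.29052126]), 'moment': array([-0.02989924, -0.04236324, -0.02966436]), 'opening': 0.08560381528558259}
scene 384.82348711328694 262.8000603654512 184.73715432419576 [[ 0.55990566  0.82843968  0.01390486]
 [ 0.70569142 -0.46801727 -0.53193933]
 [-0.43417193  0.30764839 -0.84666829]] [-0.22540343 -0.41077908  1.33476697] None
tin [(0.82, [195.1, 136.8, 37.0, 32.3]), (0.65, [270.6, 174.1, 32.9, 37.1]), (0.55, [372.1, 130.1, 17.9, 41.6])]
dock [(0.86, [283.3, 158.1, 180.2, 131.0]), (0.35, [284.1, 267.8, 23.7, 27.
[... 409 characters left out ...]
231.7, 197.2, 24.3, 26.8]), (0.7, [260.6, 275.7, 27.8, 33.2])]
dock [(0.8, [219.4, 196.2, 153.0, 99.9]), (0.49, [278.6, 211.6, 18.7, 19.6])]
flap [(0.85, [160.9, 175.6, 38.9, 55.8])]
cartridge [(0.69, [175.8, 189.2, 15.2, 18.0]), (0.69, [160.3, 175.4, 42.4, 55.8])]
cart_flat [(0.7, [277.5, 210.8, 19.7, 20.3])]
wrist 309.77395518249983 251.1126135228643 183.0781071138088 None None [[-5.15862589e-05 -9.56059452e-01 -2.93172852e-01  7.34810121e-02]
 [ 9.99999813e-01  1.29096282e-04 -5.96951486e-04 -4.04263149e-04]
 [ 6.08568636e-04 -2.93172828e-01  9.56059267e-01 -1.41600042e-01]
 [ 0.00000000e+00  0.00000000e+00  0.00000000e+00  1.00000000e+00]]
tin []
dock []
flap []
cartridge []
cart_flat []
```

View pics/scene0.png

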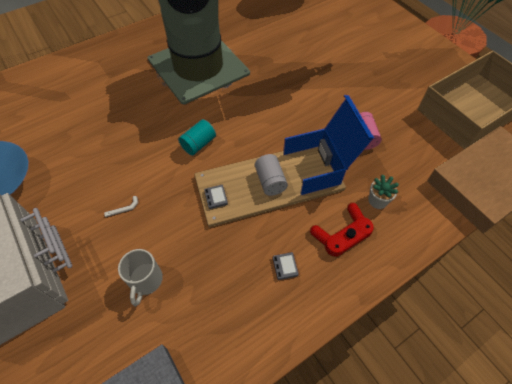

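View pics/top0.png

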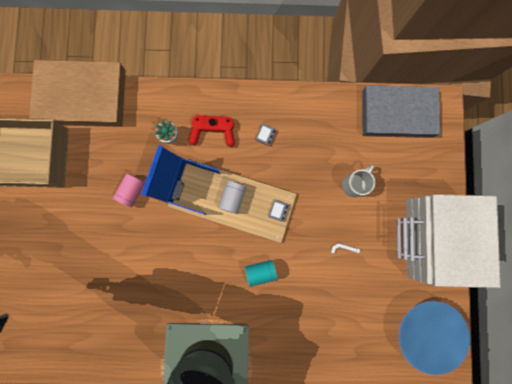

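The scene view shows three tin-like things: the grey steel tin on the board at (271,174), the turquoise one at (197,137), and the pink one behind the flap at (372,130). In the top view they are at (232,197), (261,272) and (128,189). I choose the grey one on the board and check it in close crops.

Run:
```python
import cv2
a=cv2.imread("pics/top0.png");cv2.imwrite("pics/topc.png",cv2.resize(a[140:250,120:310],None,fx=4.2,fy=4.2,interpolation=cv2.INTER_CUBIC))
a=cv2.imread("pics/scene0.png");cv2.imwrite("pics/scenec.png",cv2.resize(a[90:235,185:385],None,fx=4,fy=4,interpolation=cv2.INTER_CUBIC))
```

```text
(no output)
```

View pics/topc.png

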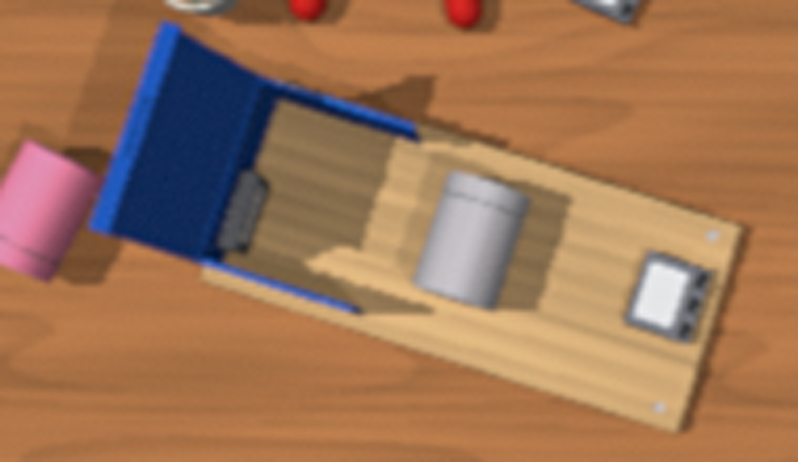

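View pics/scenec.png

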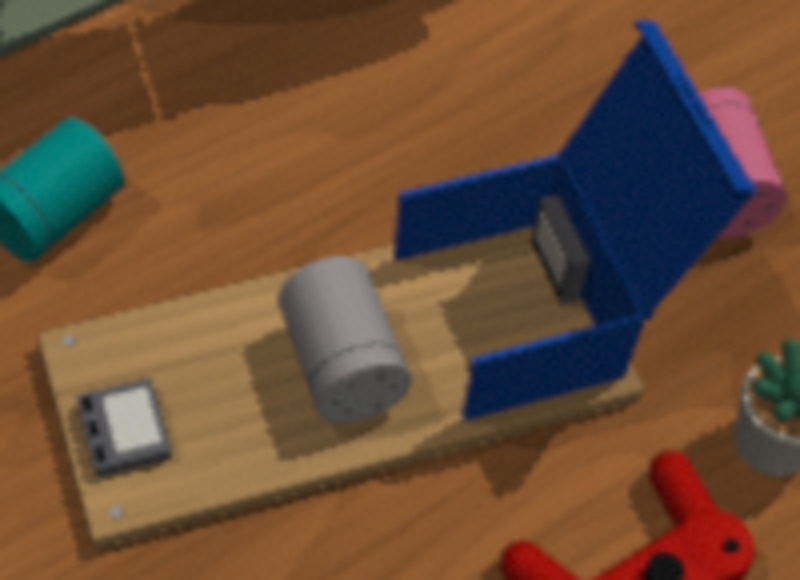

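The grey tin is the one lying plain on the board (top crop centre (472,240), scene crop (345,335)). Next I fit the dock pose, flap angle and tin pose.

```bash
cat > h.py <<'E'
from cell import *
import cv2, numpy as np
from scipy.optimize import least_squares, minimize
from scipy.spatial.transform import Rotation as Ro
def proj(p,X):
    X=np.atleast_2d(X)
    if "R" in p and p["R"] is not None: c=X@np.array(p["R"]).T+np.array(p["t"])
    return np.c_[p["fx"]*c[:,0]/c[:,2]+p["cx"],p["fy"]*c[:,1]/c[:,2]+p["cy"]]
def d2w(d,P):
    P=np.atleast_2d(np.array(P,float)).copy();c,s=np.cos(d[2]),np.sin(d[2])
    return np.c_[d[0]+c*P[:,0]-s*P[:,1], d[1]+s*P[:,0]+c*P[:,1],P[:,2]]
def w2d(d,P):
    P=np.atleast_2d(P);c,s=np.cos(d[2]),np.sin(d[2]);a=P[:,0]-d[0];b=P[:,1]-d[1]
    return np.c_[c*a+s*b,-s*a+c*b,P[:,2]]
def tinpts(d,tx,ty,ta,L=.09,r=.033):
    a=np.linspace(0,2*np.pi,40);P=[]
    for e in(-L/2,L/2):
        for k in a: P.append([tx+e*np.cos(ta)-r*np.cos(k)*np.sin(ta),ty+e*np.sin(ta)+r*np.cos(k)*np.cos(ta),.018+r+r*np.sin(k)])
    return d2w(d,P)
def sil(p,W):
    h=cv2.convexHull((proj(p,W)*16+0).round().astype(np.int32))
    m=np.zeros((384,512),np.uint8);cv2.fillConvexPoly(m,h,255,cv2.LINE_AA,4);return m/255.
def flap(th,x=0,s=.122,off=.004):
    # dir from hinge to edge: shut -y; opens up/back
    dy,dz=-np.cos(th),np.sin(th); ny,nz=np.sin(th),np.cos(th)
    return [x,.168+s*dy+off*ny,.093+s*dz+off*nz]
E
cat > fit.py <<'E'
from h import *
T=lambda u,v:((u+.5)/4.2-.5+120,(v+.5)/4.2-.5+140)
S=lambda u,v:((u+.5)/4-.5+185,(v+.5)/4-.5+90)
ps=grab_frame("scene");pt=grab_frame("top")
obs=[(pt,T(742,226),[.085,-.21,.018]),(pt,T(682,428),[-.085,-.21,.018]),(pt,T(418,128),[.073,.05,.092]),(pt,T(360,312),[-.073,.05,.092]),
(ps,S(40,335),[-.085,-.21,.018]),(ps,S(93,536),[.085,-.21,.018]),(ps,S(642,380),[.085,.18,.018]),(ps,S(400,193),[-.073,.05,.092]),(ps,S(470,357),[.073,.05,.092])]
f=lambda d:np.concatenate([(proj(p,d2w(d,X))[0]-uv) for p,uv,X in obs])
r=least_squares(f,[.55,.05,-.3],loss='soft_l1');d=r.x
print(d,np.degrees(d[2]));print(f(d).reshape(-1,2).round(1))
np.save("dock.npy",d)
fo=[(ps,S(642,22),-.073),(ps,S(750,190),.073),(pt,T(93,228),-.073),(pt,T(165,22),.073)]
g=lambda t:np.concatenate([proj(p,d2w(d,flap(t[0],x,.122,.002)))[0]-uv for p,uv,x in fo])
r=least_squares(g,[2.]);print("flap",r.x,g(r.x).reshape(-1,2).round(1))
ms=[]
for p,c in((ps,(271,174)),(pt,(232,197))):
    for m in masks_of(p,"tin"):
        if abs(m["rect"][0]-c[0])<12 and abs(m["rect"][1]-c[1])<12: ms.append((p,m["region"].astype(float)));break
print(len(ms))
def cost(v): return sum(1-np.minimum(s,m).sum()/np.maximum(s,m).sum() for p,m in ms for s in [sil(p,tinpts(d,*v))])
best=min((minimize(cost,[x,y,a],method="Nelder-Mead",options=dict(initial_simplex=np.array([[x,y,a],[x+.01,y,a],[x,y+.01,a],[x,y,a+.1]]))) for x in(0,) for y in(-.06,-.03,0) for a in(-.1,.1)),key=lambda r:r.fun)
print("tin",best.x,best.fun);np.save("tin.npy",best.x)
for k,(p,m) in enumerate(ms):
    im=p["pixels"].copy()
    for P in(tinpts(d,*best.x),d2w(d,[[.085,-.21,.018],[-.085,-.21,.018],[-.085,.18,.018],[.085,.18,.018]]),d2w(d,[[x,.05,z] for x in(-.073,.073) for z in(.018,.092)])):
        cv2.polylines(im,[cv2.convexHull(proj(p,P).round().astype(np.int32))],True,(0,255,0),1)
    im=im[85:250,100:400];cv2.imwrite(f"pics/fit{k}.png",cv2.resize(im,None,fx=2.6,fy=2.6))
print(d2w(d,[[0,best.x[1],.084],[0,.05,.018]]))
E
python3 fit.py; cd pics; python3 -c "
import cv2,numpy as np
cv2.imwrite('fit.png',cv2.resize(np.vstack([cv2.imread('fit0.png'),cv2.imread('fit1.png')]),(545,600)))"
```

```text
[ 0.53348647 -0.05253718 -0.27298124] -15.64067267944743
[[ 0.  -0.8]
 [-0.4  1.1]
 [-1.3 -0.6]
 [-1.9  0.8]
 [-1.9 -0.5]
 [-0.3  1.4]
 [ 0.2  1. ]
 [-1.6 -0.8]
 [ 0.5  0.8]]
flap [1.94143026] [[ 0.5 -1.5]
 [-0.4 -1.3]
 [-0.3  1.8]
 [-0.6  1. ]]
2
tin [ 0.00656208 -0.01313365 -0.01951983] 0.20825001295033718
[[ 0.52994559 -0.06518452  0.084     ]
 [ 0.54696664 -0.00438861  0.018     ]]
```

View pics/fit.png

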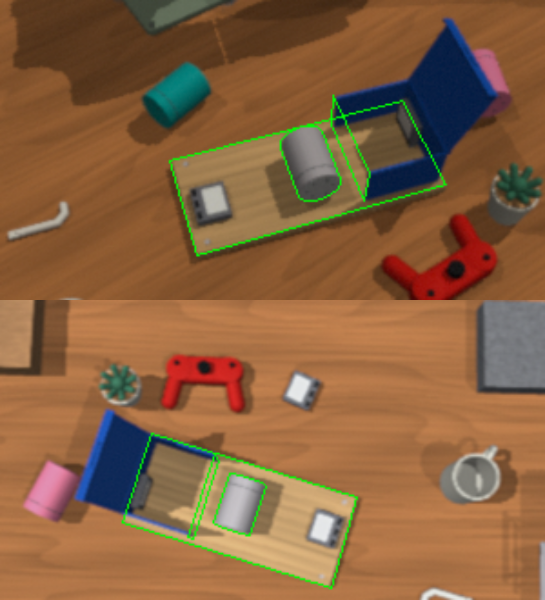

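```bash
cat >> h.py <<'E'
def togo(target,yawdock=None):
    """prints tool-frame mm to target world and yaw"""
    s=read_state();R=Ro.from_rotvec(s["ee_rot"]).as_matrix()
    print("pos",s["ee_pos"].round(4),"t",round(s["time"],2),"F",s["contact_force"].round(2),"open",round(s["opening"],4))
    print("tool mm",(R.T@(np.array(target)-s["ee_pos"])*1000).round(1))
    d=np.load("dock.npy");print("dock tcp",(w2d(d,s["ee_pos"])*1000).round(1)," tool y in dock",w2d([0,0,d[2]],R[:,1]).round(3)," tool x in dock",w2d([0,0,d[2]],R[:,0]).round(3),"z",R[:,2].round(3))
E
python3 - <<'E'
from h import *
d=np.load("dock.npy"); togo(d2w(d,[0.0,-.04,.27])[0])
E
```

```text
pos [0.2158 0.5329 0.2313] t 1.1 F [-0.43 -0.06  0.08] open 0.0852
tool mm [-518.7 -463.1  -38.7]
dock tcp [[-463.7  478.1  231.3]]  tool y in dock [[ 0.112  0.994 -0.   ]]  tool x in dock [[-0.994  0.112  0.   ]] z [-0. -0. -1.]
```

Emit:
play_rows([
  [0,[-20,-17,-15],0],
  [0,[-26,-23,-10],0],
  [0,[-27,-24,-5],0],
  [0,[-27,-24,0],0],
  [0,[-27,-24,0],0],
  [0,[-27,-24,0],0],
  [0,[-27,-24,0],0],
  [0,[-27,-24,0],0],
  [0,[-27,-24,0],0],
  [0,[-27,-24,0],0],
  [0,[-27,-24,0],0],
  [0,[-27,-24,0],0],
  [0,[-27,-24,0],0],
  [0,[-27,-24,0],0],
  [0,[-27,-24,0],0],
  [0,[-27,-24,0],0],
  [0,[-27,-24,0],0],
  [0,[-27,-24,0],0],
  [0,[-15,-12,0],0],
  [0,[0,0,0],-6.4],
], force=30)

```text
time: 2.77
ee_pos: [0.5204, -0.0852, 0.2617]
ee_rot: [0.424, 3.109, 0.002]
contact_force: [0.1, -0.8, 0.1]
opening: 0.0002
```

Run:
```python
from h import *
d=np.load("dock.npy"); togo(d2w(d,[0.0,-.04,.27])[0])
p=grab_frame("wrist");cv2.imwrite("pics/w1.png",p["pixels"])
```

```text
pos [ 0.5204 -0.0852  0.2617] t 2.77 F [ 0.06 -0.78  0.06] open 0.0002
tool mm [-3.9 -5.  -8.3]
dock tcp [[ -3.8 -35.  261.7]]  tool y in dock [[-0.002  1.     0.002]]  tool x in dock [[-1.    -0.002 -0.004]] z [ 0.004  0.001 -1.   ]
```

View pics/w1.png

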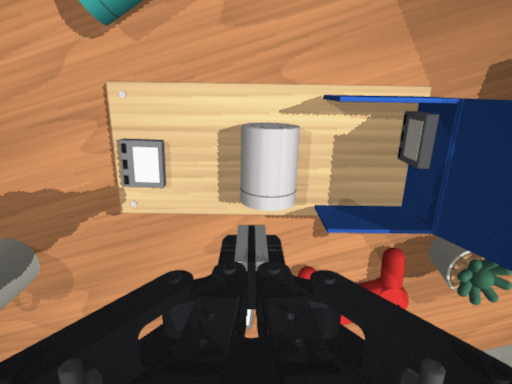

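Run:
```python
import cv2
a=cv2.imread("pics/w1.png");cv2.imwrite("pics/w1c.png",cv2.resize(a[70:250,230:450],None,fx=3.3,fy=3.3,interpolation=cv2.INTER_CUBIC))
cv2.imwrite("pics/w1d.png",cv2.resize(a[70:230,95:255],None,fx=3.3,fy=3.3,interpolation=cv2.INTER_CUBIC))
```

```text
(no output)
```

View pics/w1c.png

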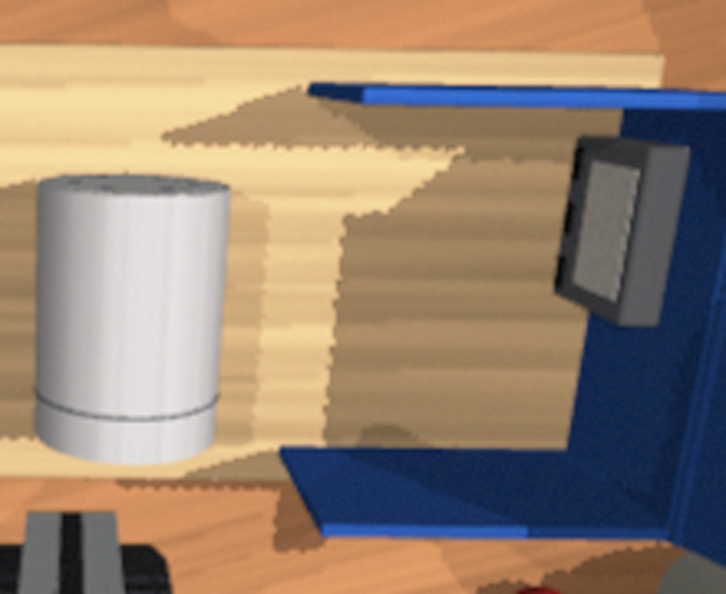

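View pics/w1d.png

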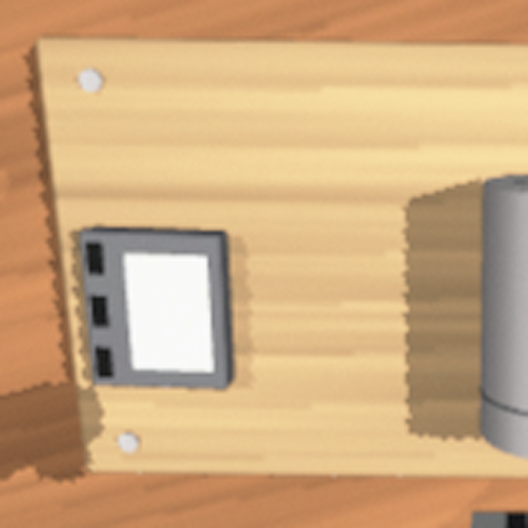

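```bash
cat >> h.py <<'E'
def wcam(p,s):
    M=np.eye(4);M[:3,:3]=Ro.from_rotvec(s["ee_rot"]).as_matrix();M[:3,3]=s["ee_pos"]
    C=np.linalg.inv(M@np.array(p["tool_from_camera"]));p=dict(p);p["R"]=C[:3,:3];p["t"]=C[:3,3];return p
E
cat > fit2.py <<'E'
from h import *
C=lambda u,v:((u+.5)/3.3-.5+230,(v+.5)/3.3-.5+70)
D=lambda u,v:((u+.5)/3.3-.5+95,(v+.5)/3.3-.5+70)
s=read_state();p0=grab_frame("wrist");p=wcam(p0,s)
obs=[(C(310,84),[-.073,.05,.018]),(C(362,88),[-.073,.05,.092]),(C(365,105),[-.068,.05,.092]),(C(282,450),[.068,.05,.018]),(C(322,524),[.068,.05,.092]),(C(328,538),[.073,.05,.092]),(C(663,55),[-.085,.18,.018]),(D(38,40),[-.085,-.21,.018]),(D(86,472),[.085,-.21,.018])]
f=lambda d:np.concatenate([(proj(p,d2w(d,X))[0]-uv) for uv,X in obs])
d=least_squares(f,np.load("dock.npy"),loss='soft_l1').x
print(d,f(d).reshape(-1,2).round(1));np.save("dock.npy",d)
m=[m for m in masks_of(p0,"tin") if abs(m["rect"][0]-269)<15][0]["region"].astype(float)
def cost(v): 
    q=sil(p,tinpts(d,*v));return 1-np.minimum(q,m).sum()/np.maximum(q,m).sum()
a=np.array([0,-.01,0]);b=minimize(cost,a,method="Nelder-Mead",options=dict(initial_simplex=np.array([a,a+[.01,0,0],a+[0,.01,0],a+[0,0,.08]])))
print("tin",b.x,b.fun);np.save("tin.npy",b.x)
im=p["pixels"].copy()
for P in(tinpts(d,*b.x),d2w(d,[[x,.05,z] for x in(-.073,.073) for z in(.018,.092)]),d2w(d,[[x,.149,z] for x in(-.03,.03) for z in(.018,.07)])):
    cv2.polylines(im,[cv2.convexHull(proj(p,P).round().astype(np.int32))],True,(0,255,0),1)
cv2.imwrite("pics/w1f.png",cv2.resize(im[60:260,200:460],None,fx=3,fy=3))
for y in(b.x[1],): togo(d2w(d,[b.x[0],y-.008,.10])[0])
E
python3 fit2.py
```

```text
[ 0.53561029 -0.05175999 -0.26920139] [[-0.1 -0.4]
 [ 1.3  0.2]
 [-0.1  0.4]
 [-0.3 -1.2]
 [ 0.8  0.8]
 [-1.4  0.6]
 [ 3.1 -0.7]
 [-1.9 -0.6]
 [-0.3  1.8]]
tin [ 0.00706507 -0.01582736 -0.02452921] 0.037090944149380745
pos [ 0.5192 -0.0812  0.262 ] t 2.92 F [-0.7   0.11  0.18] open 0.0003
tool mm [-14.7   8.3 162. ]
dock tcp [[ -8.  -32.7 262. ]]  tool y in dock [[-0.002  1.     0.004]]  tool x in dock [[-1.    -0.002 -0.003]] z [ 0.004  0.003 -1.   ]
```

View pics/w1f.png

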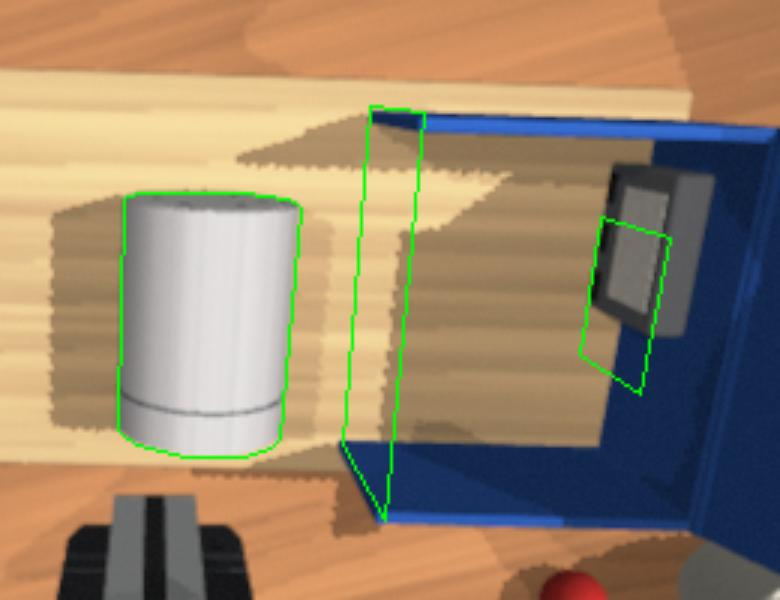

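Run:
```python
from h import *
s=read_state();p=grab_frame("wrist");s2=read_state()
print(s["ee_pos"],s["ee_rot"],s["joint_velocities"].round(3),s2["ee_pos"],s2["ee_rot"])
a=p["pixels"];cv2.imwrite("pics/w2.png",a)
cv2.imwrite("pics/w2c.png",cv2.resize(a[70:250,230:450],None,fx=3.3,fy=3.3,interpolation=cv2.INTER_CUBIC))
cv2.imwrite("pics/w2d.png",cv2.resize(a[70:230,95:255],None,fx=3.3,fy=3.3,interpolation=cv2.INTER_CUBIC))
```

```text
[ 0.51919061 -0.08119677  0.26195227] [0.41775515 3.11051287 0.00534128] [-0.033 -0.012  0.006  0.011 -0.011 -0.003 -0.045] [ 0.51914545 -0.08059018  0.2621049 ] [0.41810533 3.11035782 0.00544337]
```

View pics/w2c.png

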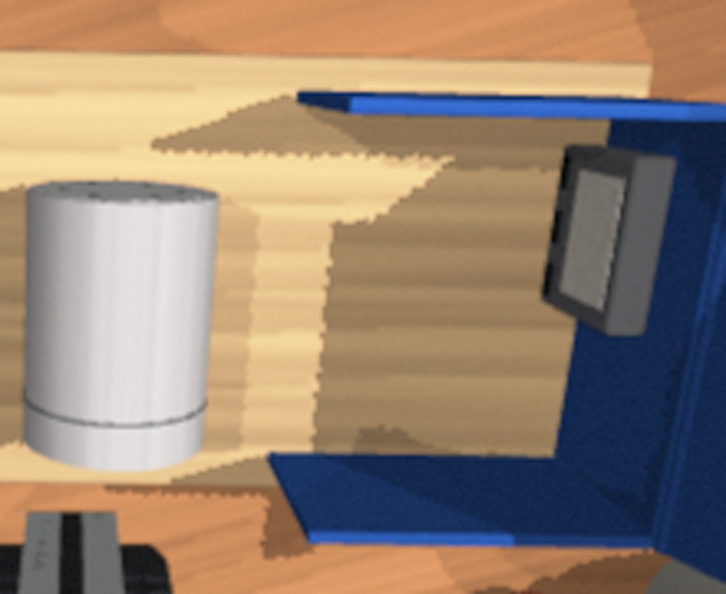

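View pics/w2d.png

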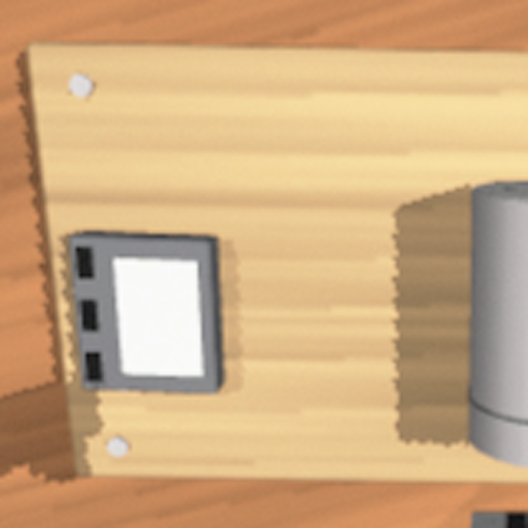

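```bash
sed -i -e 's/^obs=.*/obs=[(C(298,92),[-.073,.05,.018]),(C(350,95),[-.073,.05,.092]),(C(352,111),[-.068,.05,.092]),(C(269,455),[.068,.05,.018]),(C(308,530),[.068,.05,.092]),(C(312,543),[.073,.05,.092]),(C(651,64),[-.085,.18,.018]),(D(28,45),[-.085,-.21,.018]),(D(77,475),[.085,-.21,.018])]/' -e 's/^f=lambda/s0=dict(ee_pos=np.array([ 0.51919061,-0.08119677,0.26195227]),ee_rot=np.array([0.41775515,3.11051287,0.00534128]));pw=wcam(p0,s0)\nf=lambda/' -e '/^f=lambda/s/proj(p,/proj(pw,/' fit2.py; sed -i 's/^f=lambda d:np.concatenate(\[(proj(p,/f=lambda d:np.concatenate([(proj(pw,/' fit2.py; python3 fit2.py
```

```text
[ 0.53624457 -0.05317423 -0.28385638] [[ 0.  -0.9]
 [ 0.7  0.4]
 [-0.4  0.9]
 [ 0.1 -1.2]
 [ 0.9  0.7]
 [-0.7  0.8]
 [ 2.8 -1. ]
 [-2.  -1. ]
 [-0.8  1.7]]
tin [ 0.00544117 -0.01451778 -0.00424206] 0.05485075121511496
pos [ 0.5192 -0.0803  0.2623] t 3.07 F [ 0.25 -0.26  0.31] open 0.0001
tool mm [-13.8   7.4 162.3]
dock tcp [[ -8.7 -30.8 262.3]]  tool y in dock [[-0.018  1.     0.004]]  tool x in dock [[-1.    -0.018 -0.003]] z [ 0.004  0.003 -1.   ]
```

View pics/w1f.png

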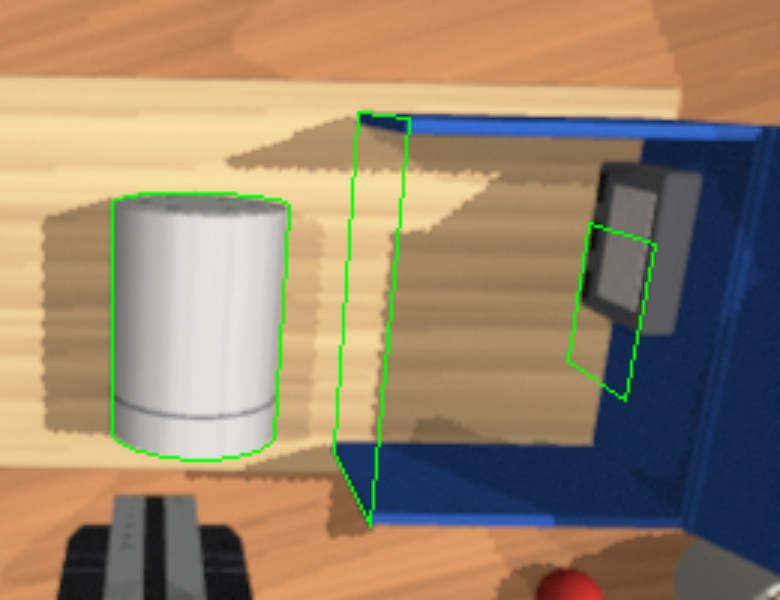

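Emit:
play_rows([
  [0,[-3,2,30],0.5],
  [0,[-3,2,35],0.5],
  [0,[-3,2,35],0],
  [0,[-2,2,30],0],
  [0,[-2,0,15],0],
  [0,[0,0,5],0],
  [0,[0,0,0],0],
])

```text
time: 3.65
ee_pos: [0.5364, -0.07, 0.1093]
ee_rot: [0.451, 3.099, 0.006]
contact_force: [-0.1, -0.5, -0.5]
opening: -0.0002
```

```bash
cat > st.py <<'E'
from h import *
d=np.load("dock.npy");t=np.load("tin.npy"); togo(d2w(d,[t[0],t[1]-.008,.0845])[0])
E
python3 st.py
```

```text
pos [ 0.5364 -0.07    0.1093] t 3.65 F [-0.13 -0.47 -0.51] open -0.0002
tool mm [-0.4 -6.6 24.8]
dock tcp [[  4.8 -16.1 109.3]]  tool y in dock [[0.005 1.    0.005]]  tool x in dock [[-1.     0.005 -0.009]] z [ 0.011  0.002 -1.   ]
```

Emit:
play_rows([
  [0,[0,-4,8],0],
  [0,[0,-3,8],0],
  [0,[0,0,4],0],
  [0,[0,0,2],0],
  [0,[0,0,1],0],
])

```text
time: 4.07
ee_pos: [0.5357, -0.0771, 0.0879]
ee_rot: [0.453, 3.094, 0.006]
contact_force: [0.9, -0.1, 0.2]
opening: -0.0002
```

```bash
python3 st.py
```

```text
pos [ 0.5357 -0.0771  0.0879] t 4.07 F [ 0.85 -0.11  0.2 ] open -0.0002
tool mm [0.8 0.6 3.4]
dock tcp [[  6.2 -23.1  87.9]]  tool y in dock [[0.007 1.    0.006]]  tool x in dock [[-1.     0.007 -0.014]] z [ 0.015  0.001 -1.   ]
```

Emit:
play_rows([
  [0,[0,0,2],0],
  [0,[0,0,2],0],
  [0,[0,0,2],0],
])

```text
time: 4.32
ee_pos: [0.5364, -0.0773, 0.083]
ee_rot: [0.453, 3.091, 0.006]
contact_force: [-10.9, 0.3, 52.4]
opening: 0.0001
```

Emit:
play_rows([
  [0,[0,0,0],0],
])

```text
time: 4.4
ee_pos: [0.5363, -0.0773, 0.0837]
ee_rot: [0.453, 3.091, 0.005]
contact_force: [-4.9, 0.7, 9.7]
opening: 0.0004
```

Emit:
play_rows([
  [0,[0,5,0.2],0],
  [0,[0,7,0.2],0],
])

```text
time: 4.57
ee_pos: [0.5393, -0.0669, 0.0841]
ee_rot: [0.456, 3.091, 0.004]
contact_force: [-1.1, 0.5, 2.1]
opening: -0.0
```

```bash
python3 st.py
```

```text
pos [ 0.5393 -0.0669  0.0841] t 4.57 F [-1.13  0.53  2.07] open -0.0
tool mm [  1.3 -10.3  -0.5]
dock tcp [[  6.8 -12.3  84.1]]  tool y in dock [[0.009 1.    0.005]]  tool x in dock [[-1.     0.009 -0.017]] z [ 0.018 -0.    -1.   ]
```

Emit:
play_rows([
  [0,[0,8,0.5],0],
  [0,[0,8,0.5],0],
  [0,[0,8,0.5],0],
])

```text
time: 4.82
ee_pos: [0.5468, -0.0425, 0.0838]
ee_rot: [0.457, 3.09, 0.004]
contact_force: [-2.4, 0.6, 5.7]
opening: 0.0003
```

```bash
cat > tin.py <<'E'
from h import *
import sys
d=np.load("dock.npy");t=np.load("tin.npy")
togo(d2w(d,[t[0],t[1],.0845])[0])
s=read_state();p0=grab_frame("wrist");p=wcam(p0,s)
y0=float(sys.argv[1])/1000
ms=masks_of(p0,"tin");c=proj(p,d2w(d,[t[0],y0,.051]))[0]
ms=[m for m in ms if abs(m["rect"][0]-c[0])<45]
print([(round(m["p"],2),np.round(m["rect"])) for m in ms],c)
m=ms[0]["region"].astype(float)
vis=np.ones_like(m)
# ignore hand region: only rows above the lowest mask row
vis[int(np.where(m.any(1))[0].max())-1:]=0
def cost(v):
    q=sil(p,tinpts(d,*v))*vis;return 1-np.minimum(q,m*vis).sum()/np.maximum(q,m*vis).sum()
a=np.array([t[0],y0,0]);b=minimize(cost,a,method="Nelder-Mead",options=dict(initial_simplex=np.array([a,a+[.008,0,0],a+[0,.01,0],a+[0,0,.06]])))
print("tin",b.x,b.fun);np.save("tin.npy",b.x)
im=p["pixels"].copy()
cv2.polylines(im,[cv2.convexHull(proj(p,tinpts(d,*b.x)).round().astype(np.int32))],True,(0,255,0),1)
cv2.imwrite(f"pics/{sys.argv[2]}.png",im)
E
python3 tin.py 5 t1
```

```text
pos [ 0.5468 -0.0425  0.0838] t 4.82 F [-2.44  0.57  5.71] open 0.0003
tool mm [  1.4 -27.7  -0.9]
dock tcp [[ 7.1 13.2 83.8]]  tool y in dock [[0.01  1.    0.005]]  tool x in dock [[-1.     0.01  -0.018]] z [ 0.018 -0.    -1.   ]
[(0.95, array([234., 206., 122., 152.]))] [238.3067032  211.39386264]
tin [ 0.00640313  0.00369267 -0.01630061] 0.21448398530000612
```

View pics/t1.png

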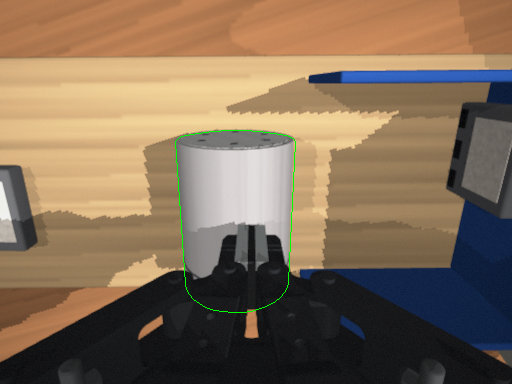

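Emit:
play_rows([
  [0,[0,3,-5],0],
  [0,[0,0,-6],0],
  [0,[0,-10,0],0],
  [0,[0,-12,0],0],
  [0,[0,0,4],0],
  [0,[0,0,2],0],
])

```text
time: 5.42
ee_pos: [0.5417, -0.0608, 0.0897]
ee_rot: [0.453, 3.088, 0.006]
contact_force: [0.6, 0.3, 0.1]
opening: 0.0002
```

```bash
python3 tin.py 7 t2
```

```text
pos [ 0.5417 -0.0608  0.0897] t 5.42 F [0.55 0.31 0.11] open 0.0002
tool mm [1.1 9.5 5.2]
dock tcp [[ 7.3 -5.8 89.7]]  tool y in dock [[0.007 1.    0.006]]  tool x in dock [[-1.     0.007 -0.02 ]] z [ 0.021  0.001 -1.   ]
[(0.59, array([272., 205., 119., 153.]))] [272.21643637 208.29845711]
tin [ 0.00632813  0.00419907 -0.00565818] 0.20920941728621545
```

Emit:
play_rows([
  [0,[0,0,4],0],
  [0,[0,0,1.5],0],
  [0,[0,0,0.7],0],
  [0,[0,5,0.5],0],
  [0,[0,8,0.5],0],
  [0,[0,8,0.5],0],
  [0,[0,8,0.5],0],
  [0,[0,8,0.5],0],
])

```text
time: 6.18
ee_pos: [0.553, -0.0241, 0.0838]
ee_rot: [0.454, 3.086, 0.005]
contact_force: [-1.9, 1.2, 6.2]
opening: 0.0001
```

```bash
python3 tin.py 21 t3
```

```text
pos [ 0.553  -0.0241  0.0838] t 6.18 F [-1.92  1.25  6.15] open 0.0001
tool mm [  1.3 -28.4  -0.9]
dock tcp [[ 7.9 32.6 83.8]]  tool y in dock [[0.008 1.    0.006]]  tool x in dock [[-1.     0.008 -0.021]] z [ 0.022 -0.    -1.   ]
[(0.75, array([236., 204., 120., 152.]))] [232.68315446 211.38527663]
tin [ 0.00615991  0.02329121 -0.00058787] 0.20406994475308948
```

Emit:
play_rows([
  [0,[0,3,-5],0],
  [0,[0,0,-6],0],
  [0,[0,-10,0],0],
  [0,[0,-12,0],0],
  [0,[0,0,4],0],
  [0,[0,0,2],0],
  [0,[0,0,4],0],
  [0,[0,0,1.5],0],
  [0,[0,0,0.7],0],
  [0,[0,5,0.5],0],
  [0,[0,8,0.5],0],
  [0,[0,8,0.5],0],
  [0,[0,8,0.5],0],
  [0,[0,8,0.5],0],
])

```text
time: 7.45
ee_pos: [0.5579, -0.0085, 0.0839]
ee_rot: [0.456, 3.083, 0.004]
contact_force: [-3.0, 1.5, 12.4]
opening: 0.0
```

```bash
python3 tin.py 42 t4
```

```text
pos [ 0.5579 -0.0085  0.0839] t 7.45 F [-2.96  1.47 12.4 ] open 0.0
tool mm [  1.9 -25.7  -0.8]
dock tcp [[ 8.3 49.  83.9]]  tool y in dock [[0.01  1.    0.006]]  tool x in dock [[-1.     0.01  -0.024]] z [ 0.025 -0.001 -1.   ]
[(0.82, array([239., 203., 121., 152.]))] [240.30489523 210.34022116]
tin [ 0.00642174  0.0420436  -0.01056084] 0.20210831570056498
```

Emit:
play_rows([
  [0,[0,3,-5],0],
  [0,[1,0,-6],0],
  [0,[1,-10,0],0],
  [0,[0,-11,0],0],
  [0,[0,0,4],0],
  [0,[0,0,2],0],
  [0,[0,0,4],0],
  [0,[0,0,1.5],0],
  [0,[0,0,0.7],0],
  [0,[0,5,0.5],0],
  [0,[0,8,0.5],0],
  [0,[0,8,0.5],0],
  [0,[0,8,0.5],0],
  [0,[0,8,0.5],0],
])

```text
time: 8.72
ee_pos: [0.5606, 0.008, 0.0839]
ee_rot: [0.459, 3.081, 0.001]
contact_force: [-3.4, 0.5, 14.8]
opening: 0.0
```

```bash
python3 tin.py 61 t5
```

```text
pos [0.5606 0.008  0.0839] t 8.72 F [-3.4   0.52 14.77] open 0.0
tool mm [ -0.5 -23.5  -0.7]
dock tcp [[ 6.2 65.6 83.9]]  tool y in dock [[0.012 1.    0.005]]  tool x in dock [[-1.     0.012 -0.026]] z [ 0.026 -0.003 -1.   ]
[] [244.39443787 213.7082369 ]Traceback (most recent call last):
  File "tin.py", line 10, in <module>
    m=ms[0]["region"].astype(float)
      ~~^^^
IndexError: list index out of range
```

```bash
python3 - <<'E'
from h import *
p=grab_frame("wrist");cv2.imwrite("pics/t5.png",p["pixels"])
print([(m["p"],m["rect"]) for m in masks_of(p,"tin")])
E
python3 tin.py 61 t5b
```

```text
[(0.91, [240.8, 204.1, 116.8, 151.2])]
pos [0.5607 0.0082 0.0838] t 8.92 F [-4.28  1.08 17.82] open 0.0003
tool mm [ -0.5 -23.7  -0.8]
dock tcp [[ 6.3 65.7 83.8]]  tool y in dock [[0.011 1.    0.005]]  tool x in dock [[-1.     0.011 -0.026]] z [ 0.027 -0.003 -1.   ]
[(0.92, array([241., 221., 122., 185.]))] [244.10705064 213.6970666 ]
tin [ 0.0061234   0.06080997 -0.01058708] 0.3272911780211877
```

View pics/t5.png

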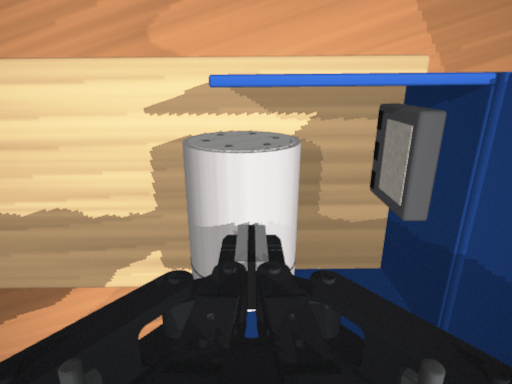

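Emit:
play_rows([
  [0,[0,3,-5],0],
  [0,[0,0,-6],0],
  [0,[0,-10,0],0],
  [0,[0,-8,0],0],
  [0,[0,0,4],0],
  [0,[0,0,2],0],
  [0,[0,0,4],0],
  [0,[0,0,1.5],0],
  [0,[0,0,0.7],0],
  [0,[0,5,0.5],0],
  [0,[0,8,0.5],0],
  [0,[0,8,0.5],0],
  [0,[0,8,0.5],0],
  [0,[0,8,0.5],0],
])

```text
time: 10.18
ee_pos: [0.5661, 0.0259, 0.0839]
ee_rot: [0.464, 3.079, -0.001]
contact_force: [-2.6, 0.7, 14.5]
opening: 0.0001
```

```bash
python3 tin.py 79 t6
```

```text
pos [0.5661 0.0259 0.0839] t 10.18 F [-2.62  0.73 14.53] open 0.0001
tool mm [  0.  -23.5  -0.7]
dock tcp [[ 6.5 84.3 83.9]]  tool y in dock [[0.016 1.    0.003]]  tool x in dock [[-0.999  0.016 -0.028]] z [ 0.028 -0.005 -1.   ]
[(0.69, array([242., 222., 119., 183.])), (0.52, array([255., 211., 510., 316.]))] [243.25001934 212.73873538]
tin [ 0.00671978  0.07931344 -0.00880884] 0.3275967902939231
```

View pics/t6.png

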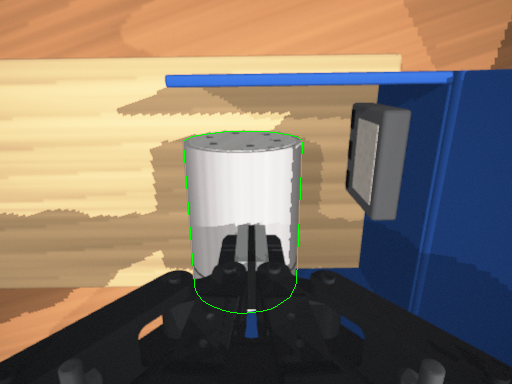

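Emit:
play_rows([
  [0,[0,3,-5],0],
  [0,[0,0,-6],0],
  [0,[0,-10,0],0],
  [0,[0,-8,0],0],
  [0,[0,0,4],0],
  [0,[0,0,2],0],
  [0,[0,0,4],0],
  [0,[0,0,1.5],0],
  [0,[0,0,0.7],0],
  [0,[0,5,0.5],0],
  [0,[0,8,0.5],0],
  [0,[0,8,0.5],0],
  [0,[0,7,0.5],0],
  [0,[0,6,0.5],0],
  [0,[0,3,0.3],0],
  [0,[0,0,0.2],0],
])

```text
time: 11.62
ee_pos: [0.5728, 0.0483, 0.0838]
ee_rot: [0.463, 3.075, 0.002]
contact_force: [-1.6, 0.7, 13.0]
opening: 0.0
```

```bash
python3 tin.py 97 t7
```

```text
pos [0.5728 0.0483 0.0838] t 11.62 F [-1.62  0.71 12.97] open 0.0
tool mm [ -0.5 -28.3  -0.9]
dock tcp [[  6.7 107.6  83.8]]  tool y in dock [[0.015 1.    0.006]]  tool x in dock [[-0.999  0.015 -0.031]] z [ 0.031 -0.003 -1.   ]
[(0.86, array([235., 204., 123., 154.]))] [234.31079825 213.46933896]
tin [ 0.0072635   0.09987856 -0.01105424] 0.21658067231306422
```

View pics/t7.png

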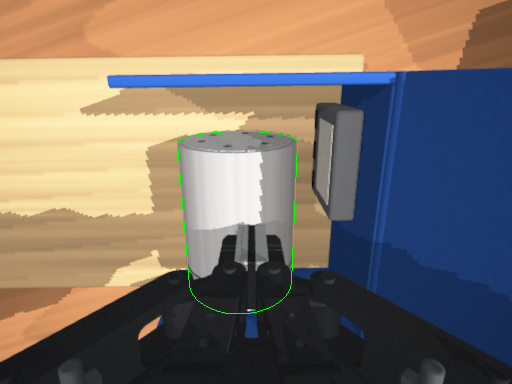

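Emit:
play_rows([
  [0,[0,0,-10],0],
  [0,[0,-5,-30],0],
  [0,[0,-10,-35],0],
  [0,[0,-15,-35],0],
  [0,[0,-20,-35],0],
  [0,[0,-20,-35],0],
  [0,[0,-10,-10],0],
  [0,[0,0,0],0],
])

```text
time: 12.38
ee_pos: [0.5408, -0.0295, 0.2809]
ee_rot: [0.459, 3.08, 0.0]
contact_force: [-0.4, 0.2, -0.2]
opening: 0.0
```

```bash
python3 tin.py 99 t8
python3 - <<'E'
from h import *
d=np.load("dock.npy");t=np.load("tin.npy")
p=grab_frame("scene");im=p["pixels"].copy();cv2.imwrite("pics/s8.png",cv2.resize(im[60:235,185:425],None,fx=3.3,fy=3.3,interpolation=cv2.INTER_CUBIC))
E
```

```text
pos [ 0.5408 -0.0295  0.2809] t 12.38 F [-0.36  0.2  -0.2 ] open 0.0
tool mm [ -3.3  75.2 196.9]
dock tcp [[ -2.3  24.  280.9]]  tool y in dock [[0.012 1.    0.004]]  tool x in dock [[-1.     0.012 -0.027]] z [ 0.027 -0.004 -1.   ]
[(0.78, array([314., 153.,  61.,  86.]))] [312.5302623  153.22573597]
tin [ 0.00777041  0.09832051 -0.02511572] 0.03538658925930216
```

View pics/t8.png

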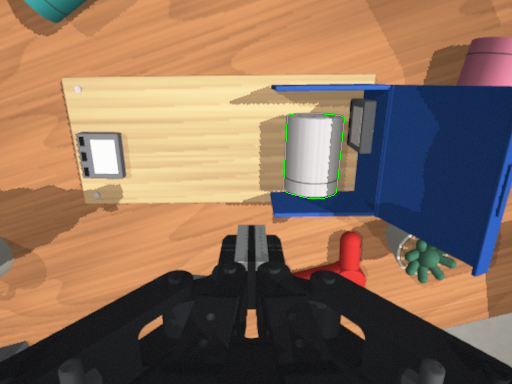

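View pics/s8.png

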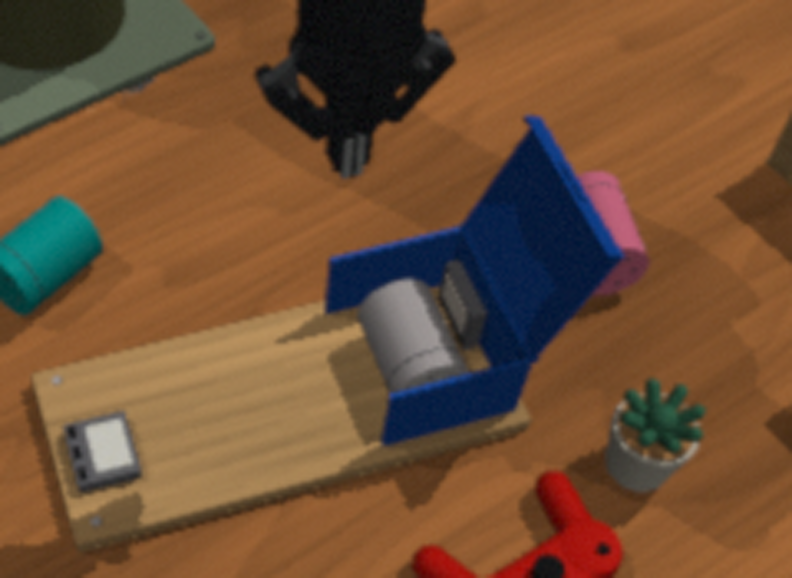

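Run:
```python
from h import *
d=np.load("dock.npy");p=grab_frame("scene");pt=grab_frame("top")
S=lambda u,v:((u+.5)/3.3-.5+185,(v+.5)/3.3-.5+60)
fo=[(S(532,122),-.073),(S(614,260),.073)]
g=lambda t:np.concatenate([proj(p,d2w(d,flap(t[0],x,.122,.002)))[0]-uv for uv,x in fo])
r=least_squares(g,[2.]);print("flap",r.x,g(r.x).round(1),flap(r.x[0]))
m=[m for m in masks_of(pt,"tin")];print([(m["p"],m["rect"][:2]) for m in m])
# pink centre at z=.033 from top pixel
R=np.array(pt["R"]);t=np.array(pt["t"]);ray=R.T@np.array([(128-pt["cx"])/pt["fx"],(189-pt["cy"])/pt["fy"],1]);o=-R.T@t
print("pink dock",w2d(d,o+ray*(.04-o[2])/ray[2]))
```

```text
flap [1.90708697] [-0.3 -1.8  0.4 -1. ] [0, np.float64(0.21203445125064077), np.float64(0.20684624325402634)]
[(0.8, [260.9, 272.2]), (0.76, [125.9, 189.1])]
pink dock [[-0.07146701  0.31169817  0.04      ]]
```

Emit:
play_rows([
  [0,[0,15,0],0],
  [0,[0,25,0],0],
  [0,[0,30,0],0],
  [0,[0,30,0],0],
  [0,[0,30,0],0],
  [0,[0,30,0],0],
  [0,[0,30,0],0],
  [0,[0,30,0],0],
  [0,[0,15,0],0],
  [0,[0,0,0],0],
])

```text
time: 13.52
ee_pos: [0.6075, 0.2143, 0.266]
ee_rot: [0.45, 3.102, -0.007]
contact_force: [-0.1, -0.4, 0.7]
opening: -0.0002
```

```bash
sed -i 's/togo.*/togo(d2w(d,[0,.265,.19])[0])/' st.py; python3 st.py; python3 -c "
from h import *
p=grab_frame('scene');cv2.imwrite('pics/s9.png',cv2.resize(p['pixels'][0:235,185:485],None,fx=2.5,fy=2.5))
p=grab_frame('wrist');cv2.imwrite('pics/w9.png',p['pixels'])"
```

```text
pos [0.6075 0.2143 0.266 ] t 13.52 F [-0.09 -0.4   0.74] open -0.0002
tool mm [ -6.  -11.4  76.1]
dock tcp [[ -6.5 276.7 266. ]]  tool y in dock [[ 0.004  1.    -0.004]]  tool x in dock [[-1.     0.004 -0.007]] z [ 0.006 -0.006 -1.   ]
```

View pics/s9.png

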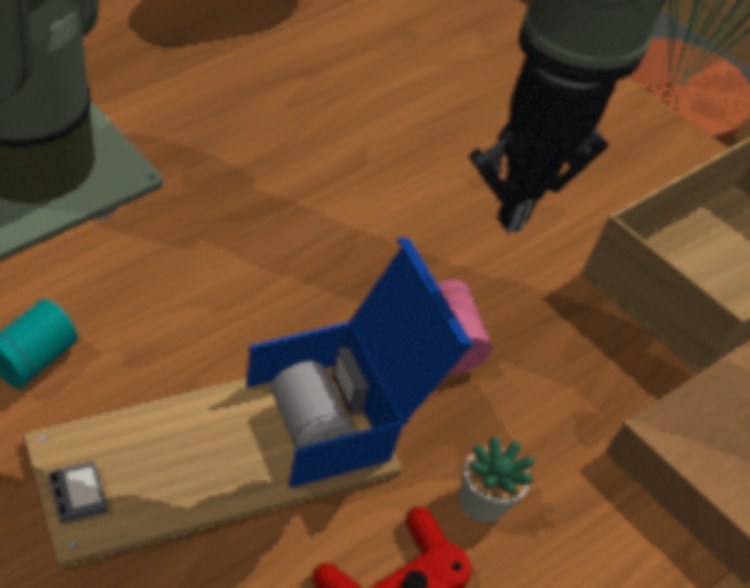

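View pics/w9.png

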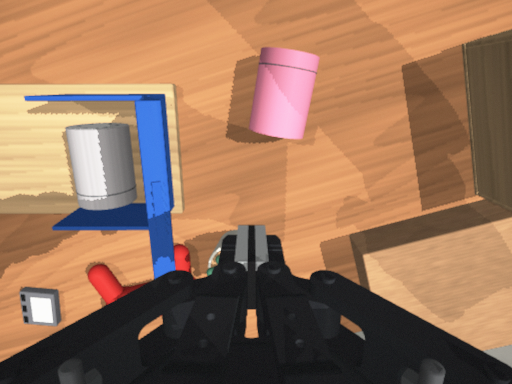

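Emit:
play_rows([
  [0,[-2,0,20],0],
  [0,[-2,0,25],0],
  [0,[-2,0,20],0],
  [0,[0,0,8],0],
  [0,[0,-10,0],0],
  [0,[0,-12,0],0],
  [0,[0,-8,0],0],
  [0,[0,-4,0],0],
])

```text
time: 14.28
ee_pos: [0.6031, 0.1674, 0.1911]
ee_rot: [0.463, 3.099, -0.015]
contact_force: [0.4, 0.9, 2.2]
opening: -0.0001
```

```bash
python3 st.py
```

```text
pos [0.6031 0.1674 0.1911] t 14.28 F [0.39 0.94 2.17] open -0.0001
tool mm [ 2.9 34.5  0.8]
dock tcp [[  2.4 230.5 191.1]]  tool y in dock [[ 0.013  1.    -0.008]]  tool x in dock [[-1.     0.013 -0.009]] z [ 0.006 -0.011 -1.   ]
```

Emit:
play_rows([
  [0,[0,-5,0],0],
  [0,[0,-6,0],0],
  [0,[0,-7,0],0],
  [0,[0,-8,0],0],
  [0,[0,-8,0],0],
])

```text
time: 14.7
ee_pos: [0.5931, 0.1334, 0.1932]
ee_rot: [0.462, 3.097, -0.011]
contact_force: [0.7, 1.1, 0.8]
opening: 0.0001
```

```bash
python3 st.py; python3 -c "
from h import *
p=grab_frame('scene');cv2.imwrite('pics/s10.png',cv2.resize(p['pixels'][40:235,245:445],None,fx=3,fy=3))"
```

```text
pos [0.5931 0.1334 0.1932] t 14.7 F [0.67 1.12 0.83] open 0.0001
tool mm [ 3.2 70.   2.8]
dock tcp [[  2.3 195.  193.2]]  tool y in dock [[ 0.012  1.    -0.005]]  tool x in dock [[-1.     0.012 -0.012]] z [ 0.01  -0.008 -1.   ]
```

View pics/s10.png

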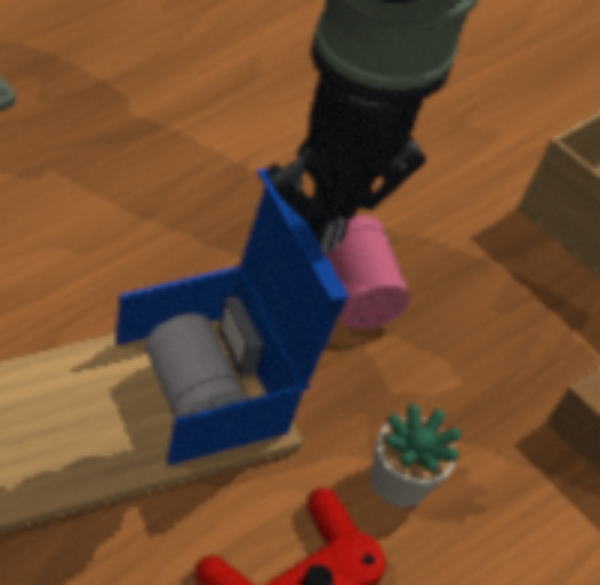

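Emit:
play_rows([
  [0,[0,-6,0.5],0],
  [0,[0,-7,0.5],0],
  [0,[0,-8.5,1.2],0],
  [0,[0,-8.5,1.2],0],
  [0,[0,-8.5,1.5],0],
  [0,[0,-8.5,2],0],
  [0,[0,-8,4],0],
  [0,[0,-8,4],0],
  [0,[0,-8,4],0],
  [0,[0,-7,5],0],
])

```text
time: 15.58
ee_pos: [0.5677, 0.0491, 0.168]
ee_rot: [0.464, 3.096, -0.012]
contact_force: [0.3, 1.7, 1.0]
opening: -0.0004
```

```bash
python3 st.py; python3 -c "
from h import *
p=grab_frame('scene');cv2.imwrite('pics/s11.png',cv2.resize(p['pixels'][40:235,245:445],None,fx=3,fy=3))"
```

```text
pos [0.5677 0.0491 0.168 ] t 15.58 F [0.3  1.69 0.97] open -0.0004
tool mm [  3.4 157.8 -23. ]
dock tcp [[  1.6 107.  168. ]]  tool y in dock [[ 0.014  1.    -0.006]]  tool x in dock [[-1.     0.014 -0.012]] z [ 0.01  -0.009 -1.   ]
```

View pics/s11.png

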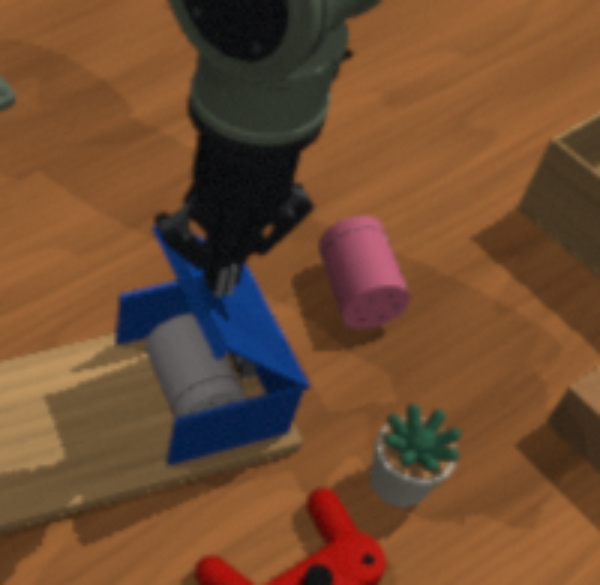

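Emit:
play_rows([
  [0,[0,-6,6],0],
  [0,[0,-5,7],0],
  [0,[0,-5,7],0],
  [0,[0,-4,8],0],
  [0,[0,-3,8],0],
  [0,[0,-2,8],0],
  [0,[0,-1,8],0],
  [0,[0,0,6],0],
])

```text
time: 16.3
ee_pos: [0.5588, 0.0189, 0.103]
ee_rot: [0.467, 3.098, -0.015]
contact_force: [0.4, -0.9, 0.3]
opening: -0.0001
```

```bash
python3 st.py
```

```text
pos [0.5588 0.0189 0.103 ] t 16.3 F [ 0.39 -0.93  0.29] open -0.0001
tool mm [  3.5 188.8 -88.5]
dock tcp [[  1.5  75.5 103. ]]  tool y in dock [[ 0.015  1.    -0.008]]  tool x in dock [[-1.     0.015 -0.01 ]] z [ 0.008 -0.011 -1.   ]
```

Emit:
play_rows([
  [0,[0,-2,2.5],0],
  [0,[0,-1,2],0],
  [0,[0,0,1],0],
])

```text
time: 16.55
ee_pos: [0.5579, 0.0164, 0.0964]
ee_rot: [0.465, 3.098, -0.014]
contact_force: [-9.7, 0.3, 40.0]
opening: 0.0001
```

```bash
python3 -c "
from h import *
p=grab_frame('scene');cv2.imwrite('pics/s12.png',cv2.resize(p['pixels'][40:235,245:445],None,fx=3,fy=3))"
```

```text
(no output)
```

View pics/s12.png

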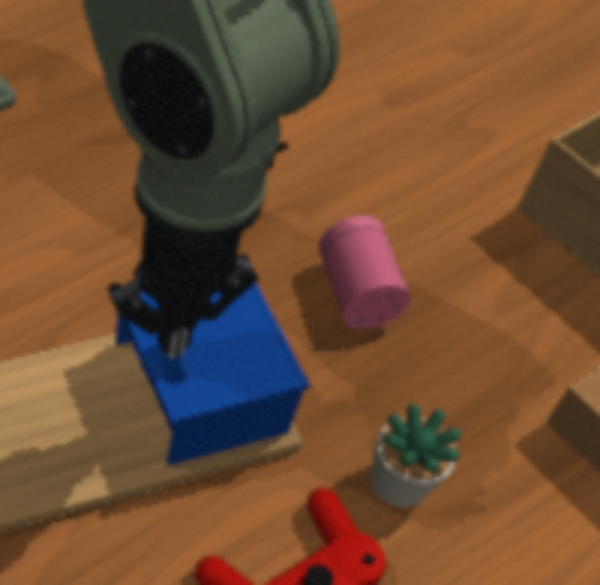

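Contact at z = 96.4 mm with a firm 40 N reaction, so the flap is on its stop. Lifting clear.

Emit:
play_rows([
  [0,[0,0,0],0],
  [0,[0,0,-8],0],
  [0,[0,-5,-25],0],
  [0,[0,-10,-35],0],
  [0,[5,-20,-35],0],
  [0,[10,-30,-25],0],
  [0,[10,-30,-20],0],
  [0,[10,-30,0],0],
  [0,[10,-30,0],0],
  [0,[0,0,0],0],
  [0,[0,0,0],0],
])

```text
time: 17.52
ee_pos: [0.4645, -0.1211, 0.2582]
ee_rot: [0.458, 3.092, -0.016]
contact_force: [0.3, 0.4, -0.1]
opening: 0.0002
```

```bash
python3 st.py; python3 -c "
from h import *
s=read_state();p=wcam(grab_frame('wrist'),s);d=np.load('dock.npy')
im=p['pixels'].copy()
q=proj(p,d2w(d,[[x,y,.097] for x,y in((-.073,.046),(.073,.046),(.073,.168),(-.073,.168))]))
print(q.round())
cv2.imwrite('pics/w13.png',im)
p=grab_frame('scene');im=p['pixels'].copy();cv2.polylines(im,[proj(p,d2w(d,[[x,y,.097] for x,y in((-.073,.046),(.073,.046),(.073,.168),(-.073,.168))])).round().astype(int).astype(np.int32)],True,(0,255,0),1)
cv2.imwrite('pics/s13.png',cv2.resize(np.hstack([p['pixels'][90:235,245:385],im[90:235,245:385]]),None,fx=2.8,fy=2.8))"
```

```text
pos [ 0.4645 -0.1211  0.2582] t 17.52 F [ 0.25  0.35 -0.08] open 0.0002
tool mm [-45.2 351.3  66.3]
dock tcp [[-49.8 -85.3 258.2]]  tool y in dock [[ 0.01   1.    -0.008]]  tool x in dock [[-1.     0.01  -0.017]] z [ 0.014 -0.012 -1.   ]
[[388. 138.]
 [371. 268.]
 [481. 267.]
 [514. 137.]]
```

View pics/s13.png

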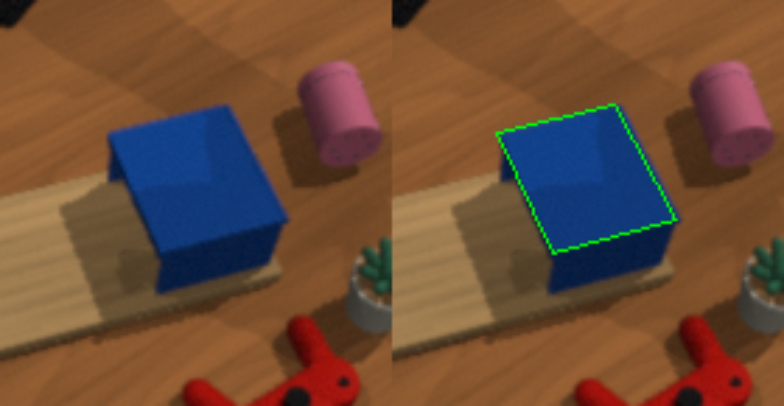

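View pics/w13.png

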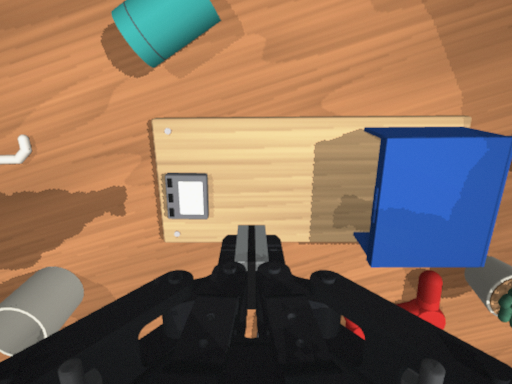

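The flap outline matches the shut model and the hand is clear of everything.

```bash
python3 -c "
from cell import *
print(hand_in())"
```

```text
the job is handed in; nothing more can be done
None
```

The grey tin is inside the blue box with the flap shut, and I handed the job in at about 17.6 s of the 64 s allowed.

- **Rolling:** Six short strokes with the closed fingertips on the tin's top moved its centre from about -14 mm to about +98 mm along dock y, which is 48 mm beyond bay_front. That leaves roughly 18 mm to the cartridge at the back, which had not visibly moved when last seen before the flap closed.
- **Flap:** I pushed it over from behind and pressed it down onto its stop. It met firm contact at z = 96.4 mm with about 40 N, and its outline then matched the shut model in the scene picture.
- **Hand:** It finished well clear, about 0.26 m up, with no contact force on the wrist.

Three things did not go perfectly:

- **First touch:** The fingertip briefly pressed on the tin's top with 52 N because the arm was stiffer than I expected. The strokes after that stayed below about 18 N at each reading.
- **Missed detection:** The network failed to find the tin once, and a repeat picture fixed it.
- **Tin not visible at the end:** With the flap shut I could not see the tin, so its final position comes from the picture taken just before.

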